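# Third hand at the dressing table: uncap a flask and hold it against the gauge pad

## Task

Lift the loose cap off the amber flask in the white stand and set it, still mouth down, in the silver cap cup on the rose tray. Then push the flask along its channel from its near end, gently, until its far end presses the sprung pad with the black pointer near the middle of the green zone (about 10 N), never on into the red, and finish while still holding that steady push, with your hand behind the flask's near end so that the space over its bare neck is free for me to screw on the new spray pump. Keep the flask upright in its channel, and leave the other bottles and the comb alone.

Things in the scene. Friction and masses are not known exactly. Their poses are not given: they have to be found in the camera images.
- flask: amber glass perfume flask, loose, a block 76 mm long (its x), 38 mm wide (its y) and 64 mm high to the shoulder, with a bare brass neck 16 mm in diameter and 16 mm tall in the middle of the top; about 0.25 kg. Origin: centre of its underside. It stands in the stand's channel, its x along the stand's x, its long sides between the rails; its near end is the one at its -x
- cap: smoke-grey cap with a brass band, loose over the flask's neck (3 mm play all round, no thread or click) and resting on the shoulder; 28 mm in diameter, 38 mm tall, open underneath; about 30 g. Origin: centre of its underside (mouth); z up
- stand: fixed white stand, base plate 240 x 110 mm, 6 mm thick (its top is the channel floor). Its x runs along the channel towards the pad, roughly away from the robot. Origin: underside, on the channel's centre line, half way along. Two silver rails, 8 mm high over the floor, 6 mm thick, leave a 42 mm channel from x = -120 to +40 mm; white spring housing at x = 84 to 118 mm, 56 mm high
- gauge (a joint): travel in m of the sprung rubber pad along the stand's +x: 0 at rest, stop at 0.042; the spring takes 500 N per m (0.012 = 6 N, 0.020 = 10 N, 0.028 = 14 N) with no preload. A black pointer fixed to the pad moves over a scale on the stand's +y side: green zone from 0.012 to 0.028, red from 0.036
- pad_face (a point): centre of the pad's front face, which meets the flask's far end; it moves with the pad. The pad is 34 mm wide, its face upright from 3 to 47 mm above the channel floor, this point 25 mm above that floor; at rest it lies at x = 30 mm of the stand. Axes as the stand's
- flask_end (a point): centre line of the flask's far (+x) end face, 25 mm above the flask's underside; axes as the flask's
- cup_floor (a point): centre of the inner floor of the silver cap cup fixed on the rose tray, 10 mm above the table; the cup is 46 mm wide inside, 54 mm outside, its rim 7 mm above this floor
- tray: fixed rose-tinted glass tray 200 (x) x 240 (y) mm with a 12 mm high rim. Origin: centre of its underside. The cap cup stands at its x = -50 mm, y = 0; three other bottles stand on its far half
- flacon1: bystander: round smoke-glass bottle with a brass cap, 40 mm across, 90 mm tall, loose on the tray; origin at its underside
- flacon2: bystander: round amber bottle with a black cap, 46 mm across, 77 mm tall, loose on the tray; origin at its underside
- flacon3: bystander: round smoke-glass bottle with a silver cap, 38 mm across, 98 mm tall, loose on the tray; origin at its underside
- comb: bystander: silver plastic comb, 170 x 35 x 5 mm, loose, lying flat at the robot's right; origin at its underside

How it is judged:
By the outcome, as a careful person would: the job done as asked, in the order asked, and still so for the second after the job is handed in, while the arm keeps its last pose, push and grip.
It also fails if it takes over 54 s, if anything falls off the work surface, if the arm or the gripper's body presses on something with over 40 N, if the wrist force passes 120 N, or if a joint passes its speed limit or range.

## Robot

A 6-joint arm with a two-finger parallel gripper is mounted at the origin on the work surface. World frame = base frame: x ahead of the robot, y to its left, z up, the work surface at z = 0. Lengths are in m, angles in rad, forces in N, time in s.
With the tool pointing down it reaches from about 0.3 to 0.875 m from the base axis. Payload 6.4 kg.
Tool frame: the origin (TCP) lies between the finger pads, 19 mm behind the fingertips; this is the grasp point; z points along the fingers, y is the line along which they close (so a half turn about z gives the same grasp; the last joint's range is limited). The gripper opens to 85 mm and grips with 20 to 120 N. Pads are 22 mm wide; open, the fingers measure 114 mm over their backs; the gripper's body (76 mm by 85 mm) begins 54 mm behind the grasp point. The pads swing forward as they close: fully open they stand 13 mm farther back than shut.
Start: joints at [0.985, 0.181, 1.607, -0, 1.354, -0.206], TCP at [0.213, 0.534, 0.25] pointing down, gripper open.
Joint ranges: [-2.99, 2.99], [-0.89, 2.07], [0.3, 2.58], [-1.14, 4.28], [0, 2.63], [-3.12, 3.12]. Speed limits (rad/s): [2.57, 2.57, 3.01, 3.14, 3.14, 3.14].

## Interface

Orientations are given as a unit quaternion [w, x, y, z].
In Python, from bench import ctrl gives the robot as it stands.
- The arm moves only by the tool jog_arm, called after ">>>" as a command line: name --pt "numbers of a row" for each row, then --argument value for the rest. Schema: {"type":"object","properties":{"segments":{"type":"array","items":{"type":"array","items":{"type":"number"},"minItems":7,"maxItems":7},"minItems":1,"maxItems":10},"only":{"type":"string"},"quiet":{"type":"boolean"},"lines":{"type":"string"}},"required":["segments"],"additionalProperties":false}. segments is a list of rows, 1 to 10 of them, each of 7 numbers: dx, dy, dz in parts of the range, where 1.0 means 60 cm, then a rotation vector rx, ry, rz in fractions of the full range, 1 being 45 degrees, then the opening from 0.0 (shut) to 1.0 (fully open); each row is the pose to reach, as a shift and turn from the pose commanded when the call began, along the tool's axes at that moment; what a row does not reach only later rows make up. A row lasts 1/8 s, in which the tool goes at most 0.0625 m and 0.188 rad, less where a joint would pass 70% of its speed; a pose out of reach is approached as far as the arm can. The fingers move at their own pace and stop on an object; the grip force is fixed at half the most. Time passes only in rows, so rows that do not move let the fingers close. The tool returns the time, the measured TCP pose, the force, the opening and the grip force at its end. only (a regular expression) keeps the lines of the reply that match it, lines (a string "A,B") keeps lines A to B, and quiet returns only ok. A shift or turn number past 1, either way, is cut back to 1. Input that does not fit is refused with a message, and nothing moves.
- ctrl.get_obs(): the state, without advancing time (a new reading comes with each control period).
- ctrl.camera(name): name is "side" or "top" or "wrist"; returns the picture (480x640x3 uint8, blue, green, red); there is no depth.
- ctrl.camera_params(name): a dict with "fovy" (degrees; the focal length in pixels is half the picture's height over the tangent of half this angle, whatever the lens; pixels are square), "cx", "cy" (the principal point, pixels), "view" (4x4, takes a point from world to camera coordinates). Camera axes: x right, y up, looking along -z (the intrinsics and any distortion apply to the point x, -y, -z); pixel columns grow to the right and rows downward; lengths in m; the calibration is good to about 2 mm. A picture is of the moment at which its call begins: read the wrist's pose just before it. camera_params takes no time and is no camera call; for the wrist camera it gives the pose at the moment of the call.
- ctrl.hand_in(): hands the job in; it is judged then, once.
The state is a dict: "time_s": time; "q": joint angles; "dq": joint speeds; "joint_efforts": joint torques, N m; "eef_pos": TCP position; "eef_rot": TCP orientation; "wrist_force": force on the tool from outside, world axes, zero at the start; "torque": the same for the moment, N m; "opening": opening from 0.0 (shut) to 1.0 (fully open); "grasp_force": force on a finger pad.
Only numpy, scipy, OpenCV 4.12 (cv2) and the standard library are available. Lean on these libraries where they do the work, as an engineer would, in place of code of your own. Each camera call takes 0.05 s, during which the arm holds its last target. There are 200 camera calls.

## Working session

There is one attempt and no reset: what is moved stays moved. The work goes in short steps, Python scripts to look and compute and a tool call to move; the robot and the scene stay as the last step left them, time stands still between calls to the robot, and variables do not carry over. Pictures are saved under pics/ and viewed, at most 10 in all, crops included, and the job is handed in when it is done.

```bash
ls; mkdir -p pics; python3 - <<'E'
from bench import ctrl
import cv2
o=ctrl.get_obs();print({k:o[k] for k in('time_s','eef_pos','eef_rot','opening','wrist_force')})
for n in('top','side'):
    im=ctrl.camera(n);cv2.imwrite(f'pics/{n}0.png',im)
    p=ctrl.camera_params(n);print(n,{k:(v.tolist() if hasattr(v,'tolist') else v) for k,v in p.items()})
E
```

```text
bench.py
pics
{'time_s': 0.0, 'eef_pos': array([0.21287038, 0.53357572, 0.24909651]), 'eef_rot': array([-3.41094524e-04,  1.88779239e-01,  9.82019148e-01, -8.21766410e-04]), 'opening': 1.0052810958962792, 'wrist_force': array([0.55976625, 0.92398562, 1.15967878])}
top {'fovy': 52.41065579968377, 'cx': 321.93755318508835, 'cy': 236.282894431658, 'view': [[0.0029353415223269796, -0.9999269652752599, 0.011723817021599517, -0.12058377316986352], [0.9848791563645388, 0.004921562581699957, 0.1731728199817405, -0.5954327751418093], [-0.17321787185166893, 0.011038221648574341, 0.9848216724534526, -1.0164870919546558], [0.0, 0.0, 0.0, 1.0]]}
side {'fovy': 57.877624151179255, 'cx': 317.12050095854465, 'cy': 238.60160706930276, 'view': [[0.9765304133804767, -0.21537765559426655, 0.0009039987130086049, -0.582482530149307], [0.1663189363412002, 0.7567498154823903, 0.6321927935224351, -0.07218404617796614], [-0.13684430261171787, -0.6172051378902205, 0.7748105927287174, -0.8849735421949906], [0.0, 0.0, 0.0, 1.0]]}
```

View pics/top0.png

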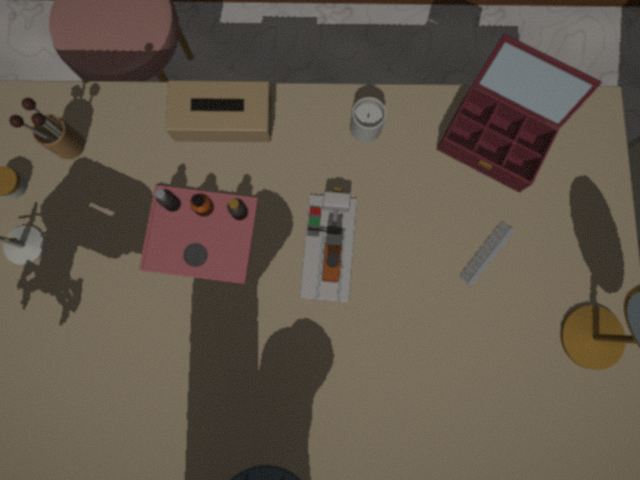

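View pics/side0.png

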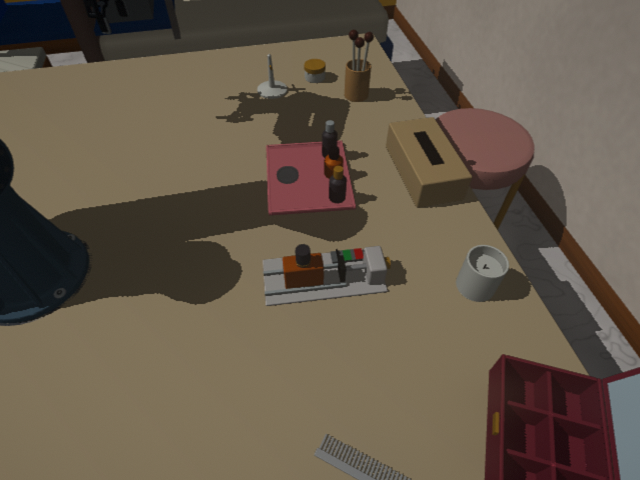

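The top view shows the stand at about (330,247), with the flask at its near end (332,263), the cap on it at (333,258), and the tray cup at (195,255). The side view shows the cap at (303,255) and the cup at (288,175). Next I'll zoom in.

```bash
cat > h.py <<'E'
import numpy as np, cv2
from bench import ctrl
def P(n):
    p=ctrl.camera_params(n);V=np.array(p['view']);f=240/np.tan(np.radians(p['fovy'])/2);return V,f,p['cx'],p['cy']
def ray(n,u,v):
    V,f,cx,cy=P(n);R=V[:3,:3];return -R.T@V[:3,3],R.T@np.array([(u-cx)/f,-(v-cy)/f,-1])
def onz(n,u,v,z):
    c,d=ray(n,u,v);return c+d*(z-c[2])/d[2]
def proj(n,X):
    V,f,cx,cy=P(n);x=V[:3,:3]@np.array(X)+V[:3,3];return np.array([cx+f*x[0]/-x[2],cy+f*x[1]/x[2]])
def tri(a,b):
    (c1,d1),(c2,d2)=ray(*a),ray(*b);d1/=np.linalg.norm(d1);d2/=np.linalg.norm(d2)
    s=np.linalg.lstsq(np.c_[d1,-d2],c2-c1,rcond=None)[0];p,q=c1+s[0]*d1,c2+s[1]*d2
    return (p+q)/2,np.linalg.norm(p-q)
E
python3 - <<'E'
from h import *
t=cv2.imread('pics/top0.png');s=cv2.imread('pics/side0.png')
a=cv2.resize(t[185:305,290:370],(400,600),interpolation=2)
b=cv2.resize(s[240:305,260:325],(400,400),interpolation=2)
c=cv2.resize(s[130:230,260:360],(400,400),interpolation=2)[:200]
im=np.zeros((600,800,3),np.uint8);im[:,:400]=a;im[:400,400:]=b;im[400:,400:]=c
cv2.imwrite('pics/z1.png',np.clip(im*1.6,0,255).astype(np.uint8))
E
```

```text
(no output)
```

View pics/z1.png

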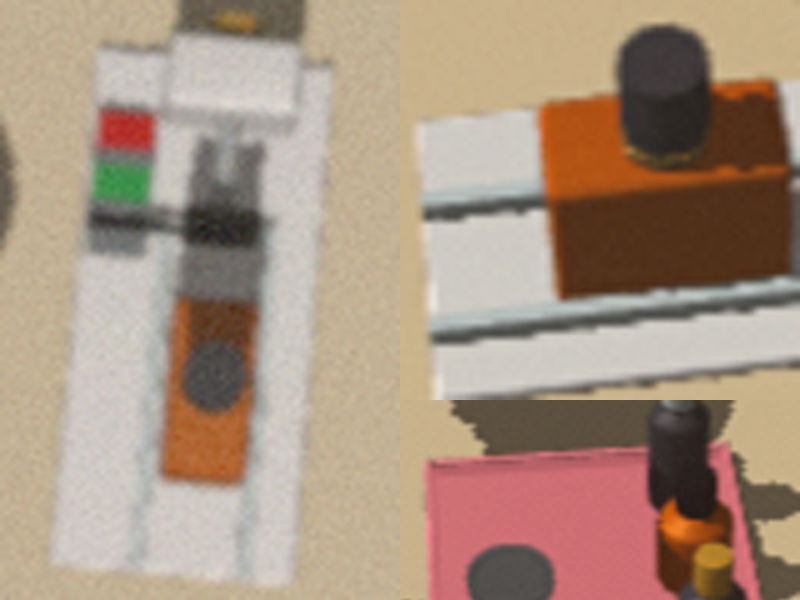

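Crops show: cap top in top view near (332.5,259.5) and in side view near (302.8,249.6); the stand's four plate corners; cup disc. Now I'll measure these.

```bash
python3 - <<'E'
from h import *
np.set_printoptions(precision=4,suppress=True)
t=cv2.imread('pics/top0.png');s=cv2.imread('pics/side0.png')
S=lambda x,y:((x+.5)/5-.5+290,(y+.5)/5-.5+185)
C=[onz('top',*S(*p),.006) for p in((52,565),(296,583),(332,65),(100,45))]
for c in C:print(c)
print('sides',[np.linalg.norm(C[i]-C[(i+1)%4]) for i in range(4)],'ctr',np.mean(C,0))
ax=(C[2]+C[3]-C[0]-C[1])[:2];ay=(C[0]+C[3]-C[1]-C[2])[:2]
print('yaw',np.degrees(np.arctan2(ax[1],ax[0])),np.degrees(np.arctan2(-ay[0],ay[1])))
ct=S(215,376);cs=(302.6,249.7)
print('cap top z.108',onz('top',*ct,.108),onz('side',*cs,.108),tri(('top',*ct),('side',*cs)))
def blob(im,box,f):
    x0,y0,x1,y1=box;m=f(im[y0:y1,x0:x1].astype(int)).astype(np.uint8)
    n,l,st,c=cv2.connectedComponentsWithStats(m);k=1+st[1:,4].argmax();return c[k]+[x0,y0],st[k]
dark=lambda a:(a.max(2)-a.min(2)<25)&(a.max(2)<120)
for n,im,b in(('top',t,(178,238,215,272)),('side',s,(272,160,305,192))):
    c,st=blob(im,b,dark);print('cup',c,st,onz(n,*c,.010),onz(n,*c,.017))
hsv=cv2.cvtColor(t,cv2.COLOR_BGR2HSV)
c,st=blob(hsv,(315,235,350,290),lambda a:(a[...,0]<16)&(a[...,1]>150));print('flask',c,st)
print('flask near end z.07',onz('top',*S(202,481),.07), 'left,right', onz('top',*S(162,475),.07),onz('top',*S(241,481),.07))
# tray pink corners
x=cv2.inRange(hsv,(165,60,60),(180,255,255));x[:, :135]=0;x[:, 262:]=0;x[:180]=0;x[300:]=0
q=cv2.minAreaRect(cv2.findNonZero(x));print('tray',[onz('top',*p,.012) for p in cv2.boxPoints(q)])
E
```

```text
[ 0.4645 -0.07    0.006 ]
[ 0.4568 -0.1793  0.006 ]
[ 0.6958 -0.1976  0.006 ]
[ 0.7047 -0.0898  0.006 ]
sides [np.float64(0.10955305841150144), np.float64(0.23964085334311572), np.float64(0.10824875565878313), np.float64(0.24105712631407744)] ctr [ 0.5805 -0.1342  0.006 ]
yaw -4.540848835704752 -4.359104758206217
cap top z.108 [ 0.5371 -0.1397  0.108 ] [ 0.5385 -0.1398  0.108 ] (array([ 0.5378, -0.1397,  0.1078]), np.float64(0.0014257411584872469))
cup [194.8364 254.3227] [  5   5  25  24 440] [0.5606 0.1684 0.01  ] [0.5596 0.1666 0.017 ]
cup [287.1065 174.4581] [  5   6  21  18 310] [0.5592 0.171  0.01  ] [0.5582 0.1633 0.017 ]
flask [330.5672 266.3311] [  8  10  18  36 305]
flask near end z.07 [ 0.497  -0.1354  0.07  ] left,right [ 0.4995 -0.1184  0.07  ] [ 0.4971 -0.152   0.07  ]
tray [array([0.5272, 0.2888, 0.012 ]), array([0.7274, 0.2729, 0.012 ]), array([0.692 , 0.0305, 0.012 ]), array([0.4935, 0.0539, 0.012 ])]
```

```bash
cat >> h.py <<'E'
from scipy.spatial.transform import Rotation as Ro
def cur():
    o=ctrl.get_obs();return o['eef_pos'],Ro.from_quat(np.roll(o['eef_rot'],-1))
def want(yaw,tilt=0):  # tool y horizontal, x-forward direction at yaw; tilt = tool z leaning forward
    f=np.array([np.cos(yaw),np.sin(yaw),0]);u=np.array([0,0,1.]);z=np.sin(tilt)*f-np.cos(tilt)*u
    y=np.cross(u,f);return Ro.from_matrix(np.c_[np.cross(y,z),y,z])
def go(p,yaw,tilt=0):
    c,R=cur();d=R.inv().apply(np.array(p)-c);r=(R.inv()*want(yaw,tilt)).as_rotvec()
    print('dist %.3f'%np.linalg.norm(d),np.round(d,4),np.round(r,3))
E
python3 -c "
from h import *
go((.538,-.1395,.17),-.0777)"
```

```text
dist 0.752 [-0.5515 -0.5045  0.0798] [-0.002 -0.001 -0.302]
```

The rows are not in the units I measure in: shifts go in shares of 60 cm and turns go in shares of 45 degrees. I convert before sending: -0.5515 m is -0.9192, -0.5045 m is -0.8408, -0.302 rad is -0.3845.

>>> jog_arm --pt "-0.9192 -0.8408 0 0 0 -0.3845 1" --pt "-0.9192 -0.8408 0 0 0 -0.3845 1" --pt "-0.9192 -0.8408 0 0 0 -0.3845 1" --pt "-0.9192 -0.8408 0 0 0 -0.3845 1" --pt "-0.9192 -0.8408 0 0 0 -0.3845 1" --pt "-0.9192 -0.8408 0 0 0 -0.3845 1" --pt "-0.9192 -0.8408 0 0 0 -0.3845 1" --pt "-0.9192 -0.8408 0 0 0 -0.3845 1" --pt "-0.9192 -0.8408 0 0 0 -0.3845 1" --pt "-0.9192 -0.8408 0 0 0 -0.3845 1"

```text
time_s: 1.35
eef_pos: [0.4841, -0.0279, 0.2499]
eef_rot: [0.0, 0.039, 0.999, 0.0]
wrist_force: [0.5, 0.7, -0.2]
opening: 0.999
grasp_force: 0.0
```

```bash
python3 -c "
from h import *
go((.538,-.1395,.16),-.0777)"
```

```text
dist 0.153 [-0.0624 -0.107   0.0899] [ 0.     0.    -0.001]
```

Scaled: -0.107 m is -0.1783, 0.09 m is 0.15.

>>> jog_arm --pt "-0.104 -0.1783 0.0833 0 0 0 0.7" --pt "-0.104 -0.1783 0.15 0 0 0 0.7" --pt "-0.104 -0.1783 0.15 0 0 0 0.7" --pt "-0.104 -0.1783 0.15 0 0 0 0.7" --pt "-0.104 -0.1783 0.15 0 0 0 0.7"

```text
time_s: 1.98
eef_pos: [0.5376, -0.1369, 0.1605]
eef_rot: [0.0, 0.039, 0.999, 0.0]
wrist_force: [0.8, 0.7, -0.4]
opening: 0.701
grasp_force: 0.0
```

```bash
python3 - <<'E'
from h import *
go((.538,-.1395,.098),-.0777)
w=ctrl.camera('wrist');a=ctrl.camera('top')
im=np.hstack([cv2.resize(w,(400,300)),cv2.resize(a[180:330,270:420],(300,300))]);cv2.imwrite('pics/w1.png',im)
print(proj('wrist',(.538,-.1395,.108)))
E
```

```text
dist 0.063 [-0.0006 -0.0026  0.0625] [ 0. -0.  0.]
[310.79202454 280.10167281]
```

View pics/w1.png

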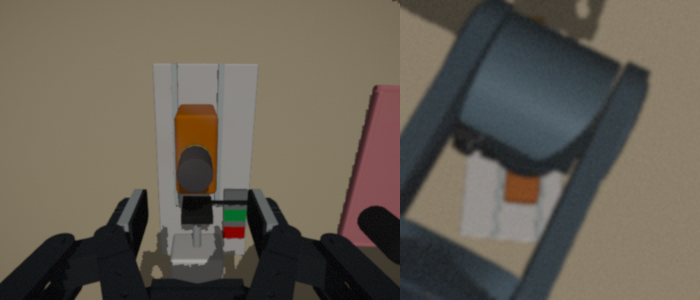

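The wrist view shows the cap top at about (312,280) in full-size pixels, where the predicted position is (311,280), and it sits centred between the fingers. I'll descend and grip.

Scaled: 0.0625 m is 0.1042, 0.04 m is 0.0667.

>>> jog_arm --pt "-0.001 -0.0033 0.0667 0 0 0 0.7" --pt "-0.001 -0.0033 0.1042 0 0 0 0.7" --pt "-0.001 -0.0033 0.1042 0 0 0 0.7" --pt "-0.001 -0.0033 0.1042 0 0 0 0.2" --pt "-0.001 -0.0033 0.1042 0 0 0 0.2" --pt "-0.001 -0.0033 0.1042 0 0 0 0.2" --pt "-0.001 -0.0033 0.1042 0 0 0 0.2" --pt "-0.001 -0.0033 0.1042 0 0 0 0.2"

```text
time_s: 3.08
eef_pos: [0.5394, -0.1399, 0.0996]
eef_rot: [0.002, 0.039, 0.999, -0.001]
wrist_force: [-0.5, 1.3, 7.7]
opening: 0.316
grasp_force: 59.2
```

Scaled: -0.11 m is -0.1833, -0.06 m is -0.1.

>>> jog_arm --pt "0 0 -0.0167 0 0 0 0.2" --pt "0 0 -0.0417 0 0 0 0.2" --pt "0 0 -0.1 0 0 0 0.2" --pt "0 0 -0.1833 0 0 0 0.2" --pt "0 0 -0.1833 0 0 0 0.2" --pt "0 0 -0.1833 0 0 0 0.2"

```text
time_s: 3.82
eef_pos: [0.538, -0.1394, 0.208]
eef_rot: [0.0, 0.039, 0.999, -0.0]
wrist_force: [-0.1, -0.3, 0.2]
opening: 0.313
grasp_force: 59.0
```

```bash
python3 - <<'E'
from h import *
go((.560,.1675,.20),-.0777)
cv2.imwrite('pics/s2.png',cv2.resize(ctrl.camera('side')[180:320,230:410],(720,560)))
E
```

```text
dist 0.308 [0.002  0.3077 0.0079] [-0.     0.001 -0.   ]
```

View pics/s2.png

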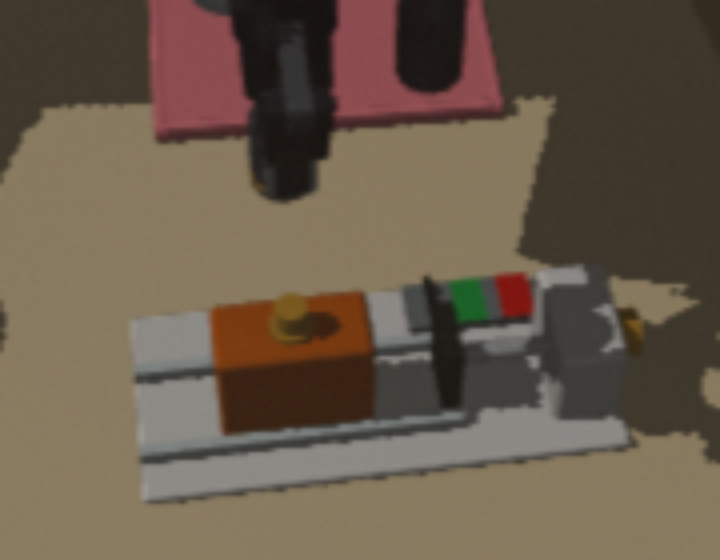

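The picture shows the cap in the gripper (about (300,226) in full-size pixels), the bare brass neck, and the flask still in place. I'll carry the cap over the cup.

Scaled: 0.308 m is 0.5133, 0.12 m is 0.2.

>>> jog_arm --pt "0.0033 0.5133 0 0 0 0 0.2" --pt "0.0033 0.5133 0 0 0 0 0.2" --pt "0.0033 0.5133 0.0333 0 0 0 0.2" --pt "0.0033 0.5133 0.0667 0 0 0 0.2" --pt "0.0033 0.5133 0.1333 0 0 0 0.2" --pt "0.0033 0.5133 0.2 0 0 0 0.2" --pt "0.0033 0.5133 0.2 0 0 0 0.2" --pt "0.0033 0.5133 0.2 0 0 0 0.2"

```text
time_s: 4.88
eef_pos: [0.5604, 0.1672, 0.0882]
eef_rot: [0.0, 0.039, 0.999, -0.0]
wrist_force: [0.2, 1.0, 0.4]
opening: 0.31
grasp_force: 59.2
```

```bash
python3 - <<'E'
from h import *
go((.560,.1675,.0405),-.0777)
a=cv2.resize(ctrl.camera('side')[110:235,235:385],(480,400));b=cv2.resize(ctrl.camera('wrist'),(320,240))
im=np.zeros((400,800,3),np.uint8);im[:,:480]=a;im[:240,480:]=b;cv2.imwrite('pics/s3.png',im)
print(proj('side',(.56,.1675,.01)),proj('side',(.56,.1675,.058)))
E
```

```text
dist 0.048 [0.0005 0.0003 0.0477] [-0.  0. -0.]
[287.68630513 175.36168135] [286.63160149 160.1430687 ]
```

View pics/s3.png

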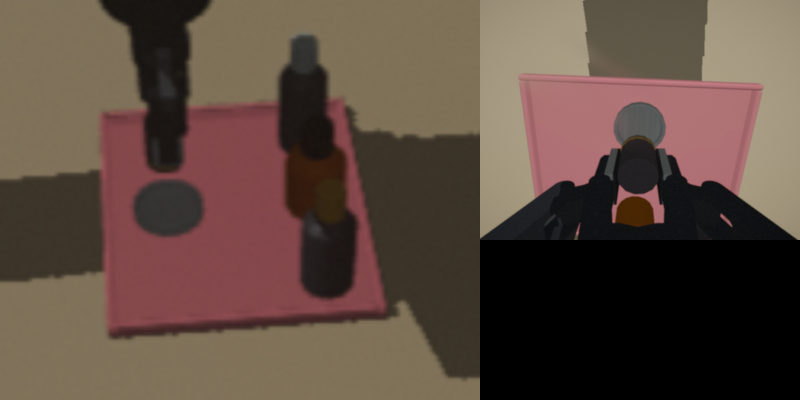

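The cap hangs right above the cup, with the side view putting the cup at about (287.5,175) and the cap column at 286.5. The bottles are clear of the hand. I'll lower it.

Scaled: 0.0475 m is 0.0792, 0.047 m is 0.0783.

>>> jog_arm --pt "0.0008 0 0.0417 0 0 0 0.2" --pt "0.0008 0 0.0667 0 0 0 0.2" --pt "0.0008 0 0.075 0 0 0 0.2" --pt "0.0008 0 0.0783 0 0 0 0.2" --pt "0.0008 0 0.0792 0 0 0 0.2" --pt "0.0008 0 0.0792 0 0 0 0.2"

```text
time_s: 5.72
eef_pos: [0.5599, 0.1678, 0.0405]
eef_rot: [0.0, 0.039, 0.999, 0.0]
wrist_force: [1.2, -0.2, -0.8]
opening: 0.31
grasp_force: 59.2
```

No contact yet, so I'll go down another 1.5 mm.

Scaled: 0.0015 m is 0.0025, 0.0008 m is 0.0013.

>>> jog_arm --pt "0 0 0.0013 0 0 0 0.2" --pt "0 0 0.0025 0 0 0 0.2" --pt "0 0 0.0025 0 0 0 0.2"

```text
time_s: 6.1
eef_pos: [0.56, 0.1679, 0.0397]
eef_rot: [0.0, 0.039, 0.999, -0.0]
wrist_force: [-3.1, 0.4, 7.0]
opening: 0.313
grasp_force: 60.1
```

Scaled: -0.15 m is -0.25, -0.09 m is -0.15.

>>> jog_arm --pt "0 0 0 0 0 0 0.5" --pt "0 0 0 0 0 0 0.65" --pt "0 0 0 0 0 0 0.65" --pt "0 0 -0.05 0 0 0 0.65" --pt "0 0 -0.15 0 0 0 0.65" --pt "0 0 -0.25 0 0 0 0.65" --pt "0 0 -0.25 0 0 0 0.65" --pt "0 0 -0.25 0 0 0 0.65"

```text
time_s: 7.1
eef_pos: [0.5592, 0.1677, 0.1882]
eef_rot: [-0.0, 0.039, 0.999, -0.0]
wrist_force: [-0.3, -0.2, -0.7]
opening: 0.651
grasp_force: 0.0
```

```bash
python3 - <<'E'
from h import *
cv2.imwrite('pics/s4.png',cv2.resize(ctrl.camera('side')[130:310,255:415],(640,720))[:600])
# stand geometry from top: channel line. pre-push pose
y=-.0777;f=np.array([np.cos(y),np.sin(y),0])
cap=np.array([.538,-.1397,0]);near=cap-.038*f;print('near end',near)
go(near-.10*f+[0,0,.15],y,np.pi/4)
E
```

```text
near end [ 0.50011465 -0.13675037  0.        ]
dist 0.338 [ 0.1345 -0.308   0.0375] [-0.    -0.788  0.   ]
```

View pics/s4.png

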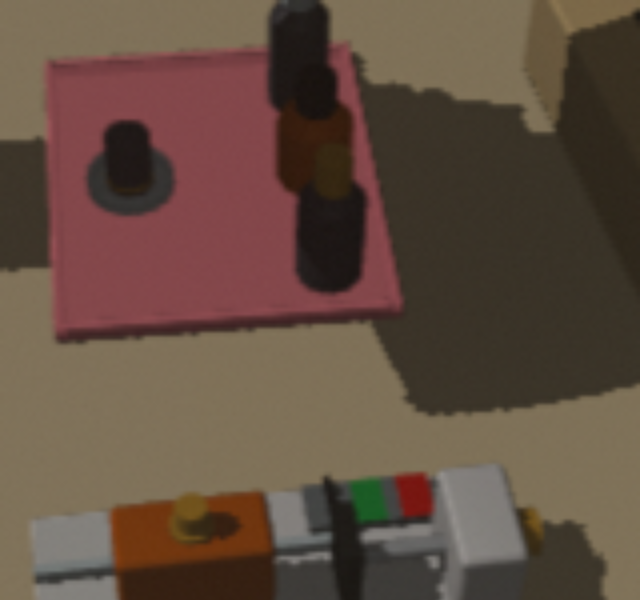

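The cap stands mouth down in the cup, with its base at about (287,176) in full-size side pixels, and the bottles are untouched. Next I go behind the flask, fingers shut and hand tilted back 45°.

Scaled: -0.308 m is -0.5133, 0.12 m is 0.2, -0.15 rad is -0.191.

>>> jog_arm --pt "0.2 -0.5133 0.0625 0 0 0 0" --pt "0.2 -0.5133 0.0625 0 -0.191 0 0" --pt "0.2 -0.5133 0.0625 0 -0.382 0 0" --pt "0.2 -0.5133 0.0625 0 -0.573 0 0" --pt "0.2 -0.5133 0.0625 0 -0.7639 0 0" --pt "0.2 -0.5133 0.0625 0 -0.9995 0 0" --pt "0.2 -0.5133 0.0625 0 -0.9995 0 0" --pt "0.2 -0.5133 0.0625 0 -0.9995 0 0"

```text
time_s: 8.15
eef_pos: [0.4151, -0.1261, 0.1552]
eef_rot: [0.379, 0.043, 0.924, -0.014]
wrist_force: [-0.7, 0.5, -0.2]
opening: -0.004
grasp_force: 0.0
```

```bash
python3 - <<'E'
from h import *
y=-.0777;f=np.array([np.cos(y),np.sin(y),0])
near=np.array([.5001,-.1368,0])
go(near-.06*f+[0,0,.042],y,np.pi/4)
print(ctrl.get_obs()['q'])
E
```

```text
dist 0.116 [ 0.0612 -0.0044  0.0986] [-0.004 -0.007 -0.013]
[-1.01883434 -0.47594181  2.57680423  0.95031287  0.76741136 -3.11890597]
```

```bash
python3 - <<'E'
from h import *
y=-.0777;f=np.array([np.cos(y),np.sin(y),0])
near=np.array([.5001,-.1368,0])
go(near-.05*f+[0,0,.15],y,.52)
E
```

```text
dist 0.036 [-0.0217 -0.0037  0.0287] [-0.003  0.258 -0.013]
```

Scaled: 0.0287 m is 0.0478, -0.0217 m is -0.0362, 0.258 rad is 0.3285.

>>> jog_arm --pt "-0.0362 -0.0062 0.0478 0 0.1655 -0.0076 0" --pt "-0.0362 -0.0062 0.0478 -0.0038 0.3285 -0.0166 0" --pt "-0.0362 -0.0062 0.0478 -0.0038 0.3285 -0.0166 0" --pt "-0.0362 -0.0062 0.0478 -0.0038 0.3285 -0.0166 0"

```text
time_s: 8.65
eef_pos: [0.4507, -0.1307, 0.1501]
eef_rot: [0.257, 0.033, 0.966, -0.01]
wrist_force: [0.3, 0.0, 1.5]
opening: 0.004
grasp_force: 0.0
```

```bash
python3 - <<'E'
from h import *
y=-.0777;f=np.array([np.cos(y),np.sin(y),0])
near=np.array([.5001,-.1368,0])
print(ctrl.get_obs()['q'])
go(near-.045*f+[0,0,.045],y,.52)
E
```

```text
[-0.74871849 -0.23449175  2.32299455  0.50402618  0.69817667 -2.58364495]
dist 0.105 [ 0.048  -0.002   0.0936] [ 0.002 -0.001  0.009]
```

Scaled: 0.0936 m is 0.156, 0.078 m is 0.13, 0.009 rad is 0.0115.

>>> jog_arm --pt "0.0333 -0.0017 0.0667 0 0 0.0115 0" --pt "0.0667 -0.0033 0.13 0 0 0.0115 0" --pt "0.08 -0.0033 0.156 0 0 0.0115 0" --pt "0.08 -0.0033 0.156 0 0 0.0115 0" --pt "0.08 -0.0033 0.156 0 0 0.0115 0"

```text
time_s: 9.28
eef_pos: [0.4559, -0.1353, 0.0472]
eef_rot: [0.257, 0.038, 0.966, -0.011]
wrist_force: [0.8, -0.1, -0.0]
opening: -0.002
grasp_force: 0.0
```

```bash
python3 - <<'E'
from h import *
print(ctrl.get_obs()['q'])
y=-.0777;f=np.array([np.cos(y),np.sin(y),0])
near=np.array([.5001,-.1368,0])
go(near-.021*f+[0,0,.045],y,.52)
a=ctrl.camera('side')
cv2.imwrite('pics/s5.png',cv2.resize(a[190:310,230:400],(800,565),interpolation=2))
E
```

```text
[-0.7457142   0.07661816  2.34310316  0.83159201  0.42827888 -2.95484551]
dist 0.023 [-0.019   0.002   0.0134] [-0.001  0.    -0.   ]
```

View pics/s5.png

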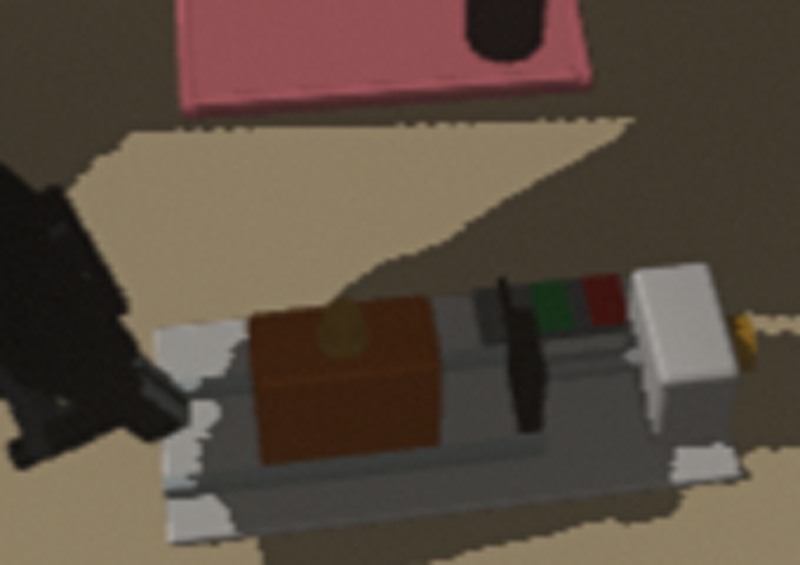

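Fingers are poised behind the flask's near end, with the tip at about (270,279) in full-size pixels. The pointer is at rest, left of green. I'll advance slowly.

Scaled: -0.0434 m is -0.0723, 0.002 m is 0.0033.

>>> jog_arm --pt "-0.0145 0.0017 0.0083 0 0 0 0" --pt "-0.029 0.0033 0.0167 0 0 0 0" --pt "-0.0362 0.0033 0.0208 0 0 0 0" --pt "-0.0433 0.0033 0.025 0 0 0 0" --pt "-0.0507 0.0033 0.0292 0 0 0 0" --pt "-0.0578 0.0033 0.0333 0 0 0 0" --pt "-0.065 0.0033 0.0375 0 0 0 0" --pt "-0.0723 0.0033 0.0417 0 0 0 0" --pt "-0.0723 0.0033 0.0417 0 0 0 0"

```text
time_s: 10.45
eef_pos: [0.5068, -0.1375, 0.0468]
eef_rot: [0.257, 0.038, 0.966, -0.011]
wrist_force: [0.1, 0.3, 0.3]
opening: 0.004
grasp_force: 0.0
```

```bash
cat > g.py <<'E'
from h import *
def meas():
    t=ctrl.camera('side');hsv=cv2.cvtColor(t,cv2.COLOR_BGR2HSV);o=ctrl.get_obs()
    y=-.0777;f=np.array([np.cos(y),np.sin(y),0]);print('t',o['time_s'],'along',(o['eef_pos']-[.5001,-.1368,0])@f,'z',o['eef_pos'][2],'F',np.round(o['wrist_force'],1),'Ff',round(o['wrist_force']@f,2),'q',np.round(o['q'],2))
    r=hsv[235:290,325:375]
    for n,m in(('green',(r[...,0]>50)&(r[...,0]<75)&(r[...,1]>120)),('red',((r[...,0]<6)|(r[...,0]>172))&(r[...,1]>150))):
        v,u=np.nonzero(m)
        if len(u):print(n,len(u),'u',u.min()+325,u.mean()+325,u.max()+325,'v',v.mean()+235)
    return t
E
python3 -c "from g import *;meas()"
```

```text
t 10.5 along 0.006545535271422363 z 0.04675518775778173 F [-0.2  0.2  0.4] Ff -0.21 q [-0.65  0.18  2.23  0.77  0.4  -2.81]
green 57 u 343 346.5964912280702 350 v 254.859649122807
red 73 u 354 358.1095890410959 362 v 253.3013698630137
```

Scaled: -0.0139 m is -0.0232, -0.0104 m is -0.0173.

>>> jog_arm --pt "-0.0058 0 0.0033 0 0 0 0" --pt "-0.0117 0 0.0067 0 0 0 0" --pt "-0.0173 0 0.01 0 0 0 0" --pt "-0.0232 0 0.0133 0 0 0 0" --pt "-0.0232 0 0.0133 0 0 0 0" --pt "-0.0232 0 0.0133 0 0 0 0"

```text
time_s: 11.25
eef_pos: [0.5223, -0.1384, 0.0465]
eef_rot: [0.257, 0.038, 0.966, -0.01]
wrist_force: [-1.9, 0.6, 0.4]
opening: 0.001
grasp_force: 1.0
```

```bash
python3 -c "
from g import *
t=meas();b=ctrl.camera('top')
im=np.zeros((565,800,3),np.uint8);im[:,:500]=cv2.resize(t[210:310,280:390],(500,565),interpolation=2);im[:,500:]=cv2.resize(b[185:298,300:360],(300,565),interpolation=2)
cv2.imwrite('pics/s6.png',np.clip(im*1.5,0,255).astype(np.uint8))"
```

```text
t 11.3 along 0.02221542539730177 z 0.04650680471894114 F [-1.8  1.5  0.4] Ff -1.92 q [-0.63  0.21  2.19  0.75  0.39 -2.77]
green 38 u 343 347.13157894736844 350 v 253.78947368421052
red 72 u 354 358.09722222222223 362 v 253.43055555555554
```

View pics/s6.png

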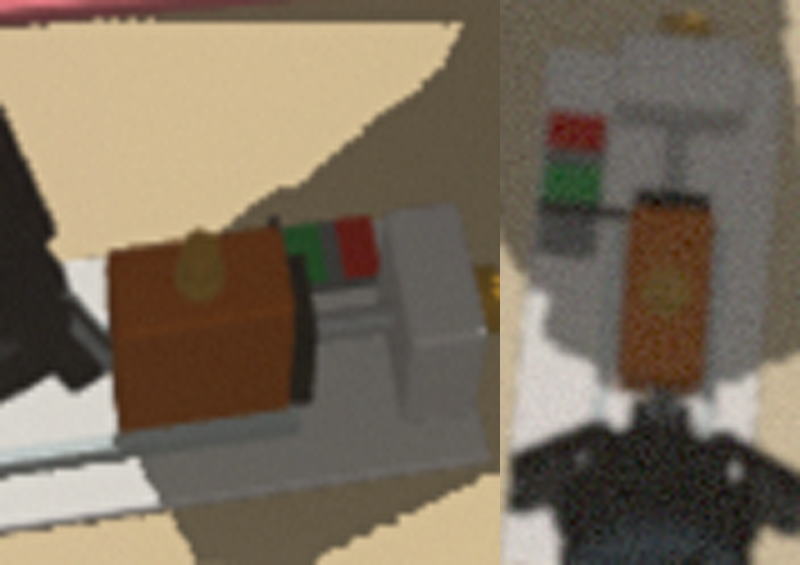

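The flask is pressing on the pad. In the top view the pointer is at row ~227, and green spans rows 217–224.6, so travel is roughly 7 mm. I'll advance 9 mm and measure the pointer in code.

Scaled: -0.0078 m is -0.013, -0.0052 m is -0.0087.

>>> jog_arm --pt "-0.0043 0 0.0025 0 0 0 0" --pt "-0.0087 0 0.005 0 0 0 0" --pt "-0.013 0 0.0075 0 0 0 0" --pt "-0.013 0 0.0075 0 0 0 0" --pt "-0.013 0 0.0075 0 0 0 0"

```text
time_s: 11.98
eef_pos: [0.5305, -0.1387, 0.0462]
eef_rot: [0.256, 0.037, 0.966, -0.01]
wrist_force: [-8.4, 2.1, 6.9]
opening: -0.004
grasp_force: 4.7
```

```bash
cat >> g.py <<'E'
def gauge():
    b=np.mean([ctrl.camera('top').astype(float) for _ in range(4)],0)
    p=b[210:240,310:319].mean(1)
    print('row: B G R');[print(210+i,x.round().astype(int)) for i,x in enumerate(p)]
    return b.astype(np.uint8)
E
python3 -c "
from g import *
meas();gauge()"
```

```text
t 12.025 along 0.030442685942105183 z 0.046187125276197366 F [-8.3  1.9  6.4] Ff -8.44 q [-0.62  0.22  2.17  0.73  0.39 -2.74]
green 9 u 347 347.77777777777777 349 v 251.88888888888889
red 74 u 354 358.0945945945946 362 v 253.4189189189189
row: B G R
210 [19 23 63]
211 [20 24 65]
212 [19 23 64]
213 [22 25 63]
214 [29 32 58]
215 [37 39 50]
216 [39 43 44]
217 [38 46 40]
218 [35 50 35]
219 [31 53 30]
220 [30 52 28]
221 [28 49 28]
222 [25 40 26]
223 [22 32 26]
224 [28 36 31]
225 [37 43 39]
226 [42 45 44]
227 [42 44 44]
228 [43 45 46]
229 [43 44 45]
230 [43 45 46]
231 [42 45 45]
232 [43 45 45]
233 [43 45 46]
234 [43 45 46]
235 [47 50 51]
236 [57 59 62]
237 [66 68 71]
238 [70 72 74]
239 [69 71 74]
```

Pointer row is 223.2 and the green runs 224.6 (12 mm) to 217.7 (28 mm), so travel is about 15 mm. I'll go 5 mm further, slightly upward to relieve the vertical load.

Scaled: -0.0046 m is -0.0077, 0.002 m is 0.0033.

>>> jog_arm --pt "-0.0027 0 0.001 0 0 0 0" --pt "-0.0052 0 0.0022 0 0 0 0" --pt "-0.0077 0 0.0033 0 0 0 0" --pt "-0.0077 0 0.0033 0 0 0 0" --pt "-0.0077 0 0.0033 0 0 0 0" --pt "-0.0077 0 0.0033 0 0 0 0"

```text
time_s: 12.98
eef_pos: [0.5347, -0.1386, 0.0462]
eef_rot: [0.255, 0.037, 0.966, -0.01]
wrist_force: [-13.2, 1.9, 8.6]
opening: -0.003
grasp_force: 6.7
```

```bash
python3 -c "
from g import *
t=meas();b=gauge()
im=np.zeros((565,800,3),np.uint8);im[:,:500]=cv2.resize(t[190:290,280:390],(500,565),interpolation=2);im[:,500:]=cv2.resize(b[185:298,300:360],(300,565),interpolation=2)
cv2.imwrite('pics/s7.png',np.clip(im*1.5,0,255).astype(np.uint8))" | sed -n '1,22p'
```

```text
t 13.025 along 0.03464554539228468 z 0.04620373037858361 F [-13.9   2.9   9.1] Ff -14.1 q [-0.61  0.23  2.16  0.72  0.39 -2.73]
green 1 u 349 349.0 349 v 252.0
red 74 u 354 358.1621621621622 362 v 253.3108108108108
row: B G R
210 [21 24 65]
211 [20 23 64]
212 [19 24 64]
213 [22 25 63]
214 [29 32 58]
215 [36 38 49]
216 [41 44 45]
217 [39 47 41]
218 [34 49 34]
219 [30 50 29]
220 [26 43 26]
221 [22 33 25]
222 [25 38 26]
223 [29 47 29]
224 [32 49 33]
225 [39 48 40]
226 [41 44 43]
227 [42 44 44]
```

View pics/s7.png

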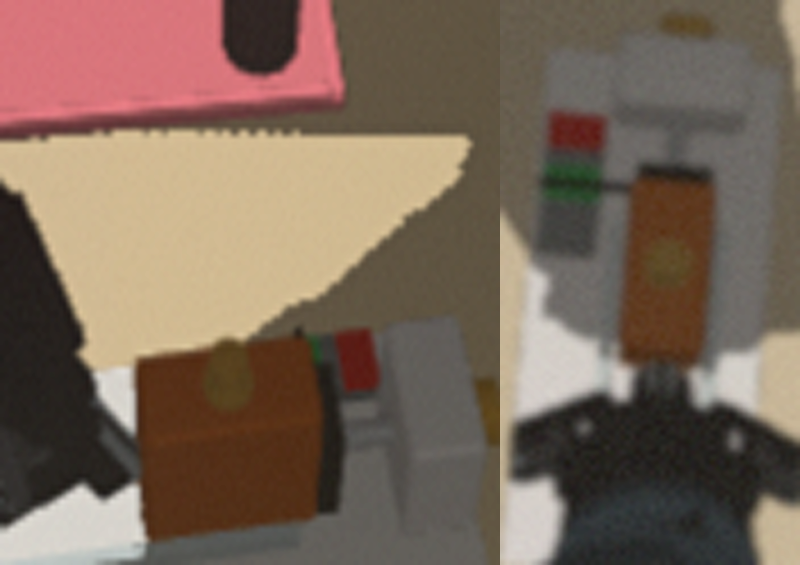

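The pointer is at row 221.3, nearly the middle of the green (217.2–225.0), about 19.5 mm or 10 N. The flask is upright and the neck is clear. I'll ease the vertical load a little, then re-check.

Scaled: -0.0009 m is -0.0015, -0.0004 m is -0.0007.

>>> jog_arm --pt "-0.0003 0 -0.0007 0 0 0 0" --pt "-0.0007 0 -0.0015 0 0 0 0" --pt "-0.0007 0 -0.0015 0 0 0 0" --pt "-0.0007 0 -0.0015 0 0 0 0"

```text
time_s: 13.72
eef_pos: [0.5342, -0.1383, 0.0465]
eef_rot: [0.255, 0.037, 0.966, -0.009]
wrist_force: [-8.8, 1.9, -0.0]
opening: 0.001
grasp_force: 4.6
```

```bash
python3 -c "
from g import *
meas();gauge()" | sed -n '1p;9,20p'
```

```text
t 13.775 along 0.03414169670411365 z 0.046489172466754075 F [-10.2   2.4   0.4] Ff -10.38 q [-0.61  0.23  2.16  0.72  0.39 -2.72]
214 [29 32 58]
215 [36 39 49]
216 [41 44 45]
217 [39 46 41]
218 [35 50 35]
219 [30 51 30]
220 [27 44 27]
221 [22 34 25]
222 [23 36 26]
223 [27 44 27]
224 [34 50 34]
225 [38 47 39]
```

>>> jog_arm --pt "0 0 0 0 0 0 0" --pt "0 0 0 0 0 0 0" --pt "0 0 0 0 0 0 0" --pt "0 0 0 0 0 0 0" --pt "0 0 0 0 0 0 0" --pt "0 0 0 0 0 0 0" --pt "0 0 0 0 0 0 0" --pt "0 0 0 0 0 0 0"

```text
time_s: 14.98
eef_pos: [0.5342, -0.1383, 0.0465]
eef_rot: [0.255, 0.037, 0.966, -0.009]
wrist_force: [-7.8, 1.5, 1.7]
opening: 0.004
grasp_force: 4.6
```

```bash
python3 -c "
from g import *
meas();gauge();o=ctrl.get_obs();print(o['time_s']);print(ctrl.hand_in())" | sed -n '1p;14,19p;34,$p'
```

```text
t 15.025 along 0.034141689450062664 z 0.04648363018807322 F [-8.3  2.4  0.2] Ff -8.5 q [-0.61  0.23  2.16  0.72  0.39 -2.72]
219 [31 51 29]
220 [26 44 27]
221 [22 34 26]
222 [22 35 25]
223 [28 46 29]
224 [33 49 34]
239 [70 73 75]
15.225
the job is handed in; nothing more can be done
None
```

The job is handed in at about 15 s: the cap stands mouth down in the silver cup, and the flask is held against the pad with the pointer near mid-green (about 19 mm by the scale, wrist force 8.5–10 N), with the hand tilted back behind its near end and the neck clear.

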